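# Prop open the charger's guard and set its selector

### The arm

A 7-joint arm with a two-finger parallel gripper is mounted at the origin on the work surface. World frame = base frame: x ahead of the robot, y to its left, z up, the work surface at z = 0. Lengths are in m, angles in rad, forces in N, time in s.
With the tool pointing down it reaches from about 0.4 to 0.85 m from the base axis. Payload 4.5 kg.
Tool frame: the origin (TCP) lies midway between the tips of the shut fingers; the grasp point (between the pads) lies 19 mm behind it; z points along the fingers, y is the direction in which the jaws open and shut (so a half turn about z gives the same grasp; the last joint's range is limited). The gripper opens to 88 mm and grips with 3 to 60 N. Pads are 18 mm wide; open, the fingers measure 123 mm over their backs; the gripper's body (75 mm by 187 mm) begins 45 mm behind the grasp point.
Start: joints at [1.138, 0.689, -0.195, 1.565, 0.157, 0.902, -0.215], TCP at [0.281, -0.558, 0.239] pointing down, gripper open.
Joint ranges: [-3.01, 3.01], [-0.46, 2.08], [-1.47, 1.51], [0.13, 2.56], [-1, 4.14], [0.04, 2.09], [-2.66, 2.66]. Speed limits (rad/s): [2.57, 2.57, 3.14, 3.14, 3.14, 3.14, 3.14].

### API

Orientations are given as a unit quaternion [x, y, z, w].
In Python, from plant import get_state, snapshot, finish_job, regions_of gives the robot as it stands.
- The arm moves only by the tool send_rows, never from a script. Its argument "series" is a list of rows, each an object of numbers: "grip": the opening, from 0 (shut) to 1 (fully open); "dx", "dy", "dz": the shift along the tool's x, y, z in mm; "turn": the turn about the tool's z in rad. A call has 1 to 20 rows; each row shifts and turns the commanded pose from where the row before left it, along the tool's axes as they then stand; what a row does not reach is not made up. A row lasts 1/10 s, in which the tool goes at most 50 mm and 8.59 degrees, less where a joint would pass 70% of its speed; a pose out of reach is approached as far as the arm can. A call is refused whole if a number of a shift passes 50 or a number of a turn 0.15, either way. A call with a gripper value outside its range is refused whole. The fingers move at their own pace and stop on an object; "force" is the grip in N (left out, the last holds). Time passes only in rows, so rows that do not move let the fingers close. It gives the time, the measured TCP pose, the force and the opening at its end, in the units of the state.
- get_state(): the state, without advancing time (a new reading comes with each control period).
- snapshot(name): name is "side" or "top"; returns a dict with "img" (400x640x3 uint8, red, green, blue), "depth" (400x640 float32, m along the optical axis (not along the pixel's ray), 0 where there is no reading), "fov_y" (degrees; the focal length in pixels is half the picture's height over the tangent of half this angle, whatever the lens; pixels are square), "cx", "cy" (the principal point, pixels), "k1" (the pictures are not rectified: a ray, as slopes to the right and down, at radius r is drawn at 1 + k1 r^2 times it, then the intrinsics apply), "R" (3x3) and "t" (3): a world point X has camera coordinates R X + t. Camera axes: x right, y down, z forward; pixel columns grow to the right and rows downward; lengths in m; the calibration is good to about 2 mm. A picture is of the moment at which its call begins.
- finish_job(): hands the job in, once; it reports no verdict.
Trained networks look in a picture, given as the dict that the camera call returned (one of the last four; its "shot" number tells which), for a name from the list of things; names that differ only in an ending like _2 or _b are one class to them, and where a whole thing is asked for, a point or a joint stands for the part that bears it (a point fixed in the world has none). Each returns a list of dicts, best first, with "score" (0 to 1); they miss things now and then, are a little off and sometimes report something else, mostly with a low value. They report only what shows in the picture. A call takes as long as a camera call. They do not tell look-alikes from the thing itself.
- regions_of(picture, target): "pixels" (400x640 bool, what is visible of it) and "extent" ([left, top, right, bottom] in pixels, round what is visible of it).
The state is a dict: "clock": time; "q": joint angles; "qd": joint speeds; "joint_torque": joint torques, N m; "tool_pos": TCP position; "eef_rot": TCP orientation; "contact_force": force on the tool from outside, world axes, zero at the start; "moment": the same for the moment, N m; "opening": opening from 0.0 (shut) to 1.0 (fully open).
Only numpy, scipy, OpenCV 4.12 (cv2) and the standard library are available. Lean on these libraries where they do the work, as an engineer would, in place of code of your own. Each camera call takes 0.05 s, during which the arm holds its last target.

### The job

On the wide low charger, fold its hinged see-through cover right back until it stays open by itself, then turn the pointer knob beneath it clockwise until its white line points at the white mark on the panel. Leave the cover open and the knob on the mark, and do not turn the similar uncovered knob on the narrower, taller power supply.

Things in the scene. Friction and masses are not known exactly. Their poses are not given: they have to be found in the camera images.
- charger: Wide low grey charger, fixed, 140 (x) x 200 (y) mm, flat top 60 mm above its origin (centre of underside). x points front to rear, away from the robot; y left; z up. Knob axis at x = y = 0, free top all round. White mark: 16 x 5 mm bar on the top, 37 mm from the axis towards +y. Cover hinge line: along y at x = 66, z = 61 mm. Cover's ball grip centre when shut: x = -14, y = 0, z = 137 mm.
- cover (a joint): See-through flip cover, rad: 0 shut, 1.92 folded back (up and over to +x) on its stop. Hood 100 x 100 x 46 mm, open below and at the hinge, 0.12 kg, free hinge. Black ball grip, 22 mm diameter on a 10 mm neck, centre 30 mm above the hood's top, 20 mm from its front edge, mid-width. Falls shut below about 0.8 rad; beyond about 1.2 falls open onto its stop and stays.
- selector (a joint): Charger's knob under the cover, rad, growing clockwise seen from above: at 0 its white line points to the charger's front (-x), at 1.57 to the white mark (+y). Starts at 0.2 to 0.7; end stops 0 and 2.6. Upright black bar, 50 mm long along the line, 14 mm thick, 3 to 34 mm above the charger's top, centred on its axis; the line is on the pointing half. Friction 0.04 N m; stays where left.
- supply_knob (a joint): Angle (rad, clockwise) of the same kind of knob, uncovered, on the bystander power supply: grey, 150 mm deep, 120 mm wide, 85 mm high, fixed to the bench about 0.3 m to one side of the charger. To be left alone.
There are look-alikes about, which are no part of the job. Leave any pink or yellow look-alike of the charger alone.

How it is judged:
By the outcome, as a careful person would: the job done as asked, in the order asked, and still so for the second after the job is handed in, with the robot touching nothing.
It also fails if it takes over 45 s, if anything falls off the work surface, if the arm or the gripper's body presses on something with over 40 N, if the wrist force passes 120 N, or if a joint passes its speed limit or range.

## Working session

There is one attempt and no reset: what is moved stays moved. The work goes in short steps, Python scripts to look and compute and a tool call to move; the robot and the scene stay as the last step left them, time stands still between calls to the robot, and variables do not carry over. Pictures are saved under pics/ and viewed, and the job is handed in when it is done.

Besides the shell and the picture viewer there is one more tool, called after "Request:" by a JSON object that holds its "fn" and its "kwargs", one argument or row to a line. send_rows: Moves the arm, as the interface text tells. Its arguments: {"type":"object","properties":{"series":{"type":"array","items":{"type":"object","properties":{"grip":{"type":"number"},"dx":{"type":"number"},"dy":{"type":"number"},"dz":{"type":"number"},"turn":{"type":"number"}}}},"force":{"type":"number"}},"required":["series"]}

```bash
ls; mkdir -p pics
cat > h.py <<'E'
import numpy as np, cv2, pickle
from plant import get_state, snapshot, finish_job, regions_of
def K(s):
    f=200/np.tan(np.radians(s['fov_y'])/2); return f,s['cx'],s['cy'],s['k1']
def cammat(s):
    f=s['img'].shape[0]/2/np.tan(np.radians(s['fov_y'])/2)
    return np.array([[f,0,s['cx']],[0,f,s['cy']],[0,0,1]]),np.array([s['k1'],0,0,0,0.])
def rays(s,px):
    A,d=cammat(s); return cv2.undistortPoints(np.array(px,float).reshape(-1,1,2),A,d).reshape(-1,2)
def atz(s,px,z):
    r=rays(s,px); D=np.c_[r,np.ones(len(r))]@s['R']; C=-s['R'].T@s['t']
    return C+D*((z-C[2])/D[:,2])[:,None]
def bydepth(s,px):
    px=np.array(px).reshape(-1,2); r=rays(s,px); z=s['depth'][px[:,1].astype(int),px[:,0].astype(int)]
    return (np.c_[r*z[:,None],z]-s['t'])@s['R']
def proj(s,X):
    A,d=cammat(s); rv=cv2.Rodrigues(np.array(s['R']))[0]
    return cv2.projectPoints(np.array(X,float).reshape(-1,1,3),rv,np.array(s['t'],float),A,d)[0].reshape(-1,2)
def save(s,n,box=None,k=1):
    im=s['img'][:,:,::-1]
    if box: im=im[box[1]:box[3],box[0]:box[2]]
    cv2.imwrite('pics/'+n,cv2.resize(im,None,fx=k,fy=k,interpolation=cv2.INTER_CUBIC))
def dump(s,n): pickle.dump(s,open(n,'wb'))
E
python3 - <<'E'
from h import *
for n in('top','side'):
    s=snapshot(n); save(s,n+'0.png'); dump(s,n+'0.pkl')
    print(n,s['fov_y'],s['cx'],s['cy'],s['k1'],-s['R'].T@s['t'])
    for t in('charger','cover','selector','supply_knob'):
        for r in regions_of(s,t): print(t,r['score'],r['extent'],r['pixels'].sum())
st=get_state(); print(st['clock'],st['tool_pos'],st['eef_rot'],st['contact_force'])
E
```

```text
pics
top 54.492043307841314 318.1544947372621 195.69311118053835 -0.02874396312293714 [ 0.36433517 -0.06386416  1.01878901]
charger 0.97 [146.1, 253.5, 238.1, 333.4] 5038
charger 0.81 [257.9, 66.3, 336.9, 135.9] 4753
charger 0.74 [396.7, 230.6, 490.3, 306.5] 4887
cover 0.93 [278.4, 66.4, 321.5, 112.5] 1775
cover 0.92 [328.7, 177.3, 376.0, 219.0] 1821
cover 0.83 [156.1, 263.5, 214.2, 316.2] 2142
cover 0.77 [392.0, 65.2, 438.1, 109.3] 1900
cover 0.71 [428.0, 232.4, 481.0, 292.2] 2075
cover 0.44 [215.5, 186.5, 233.7, 205.4] 204
side 52.31201303107665 323.4409439106668 193.67378453070685 -0.01914118241691881 [0.45933001 0.741856   0.5345082 ]
charger 0.91 [359.5, 130.7, 415.3, 194.7] 2634
charger 0.78 [199.9, 139.1, 266.9, 203.9] 2889
charger 0.73 [409.1, 264.4, 549.1, 394.1] 11797
charger 0.65 [164.5, 182.9, 254.4, 271.1] 5659
cover 0.87 [308.8, 160.5, 354.0, 200.1] 1537
cover 0.84 [364.9, 126.6, 402.5, 165.1] 1071
cover 0.8 [204.7, 142.4, 252.5, 174.0] 1288
cover 0.79 [173.2, 187.2, 232.2, 238.8] 2269
cover 0.72 [419.8, 261.7, 514.7, 341.8] 4696
supply_knob 0.81 [318.1, 240.1, 342.4, 263.9] 411
0.5 [ 0.28126855 -0.55815228  0.23871948] [9.72887965e-01 2.31276906e-01 8.04109291e-06 2.77825712e-05] [ 0.00458184 -0.3231039   0.80768891]
```

View pics/top0.png

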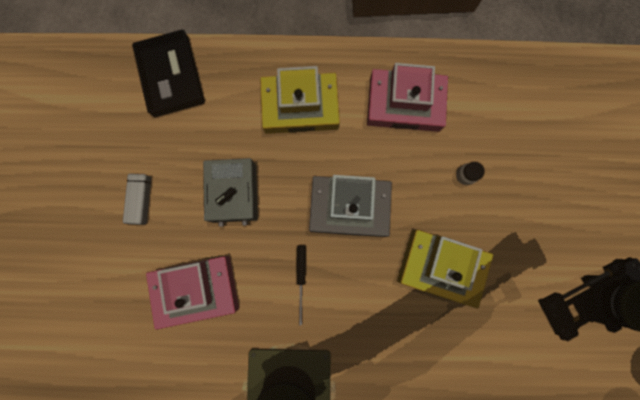

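View pics/side0.png

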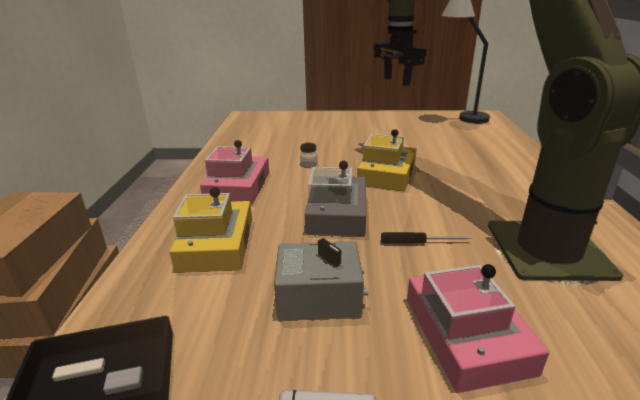

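The top view shows three kinds of unit. The grey charger is at about (351,206), the grey taller supply with an uncovered knob at (229,190), and the pink and yellow look-alikes at (300,100), (408,98), (447,265) and (190,292). The grey one with the clear hood at (351,206) fits the description. I'll enlarge it to confirm.

Run:
```python
from h import *
s=pickle.load(open('top0.pkl','rb')); save(s,'c1.png',(300,165,405,245),7)
s=pickle.load(open('side0.pkl','rb')); save(s,'c2.png',(295,150,380,240),6)
```

```text
(no output)
```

View pics/c1.png

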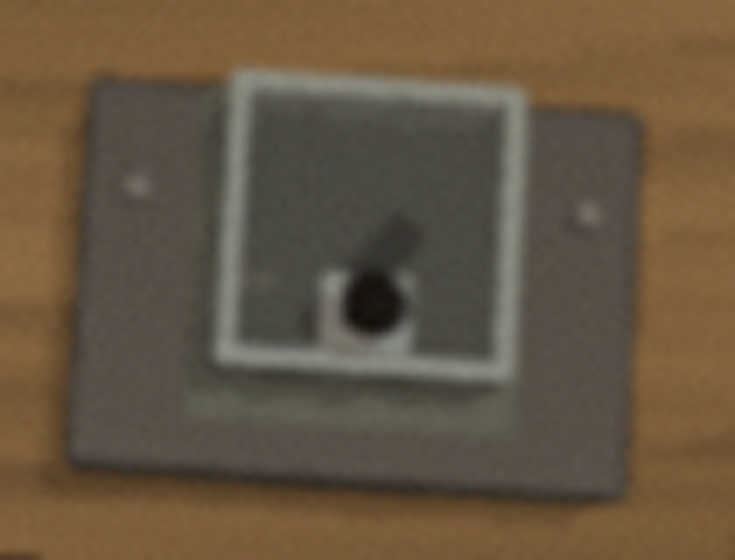

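View pics/c2.png

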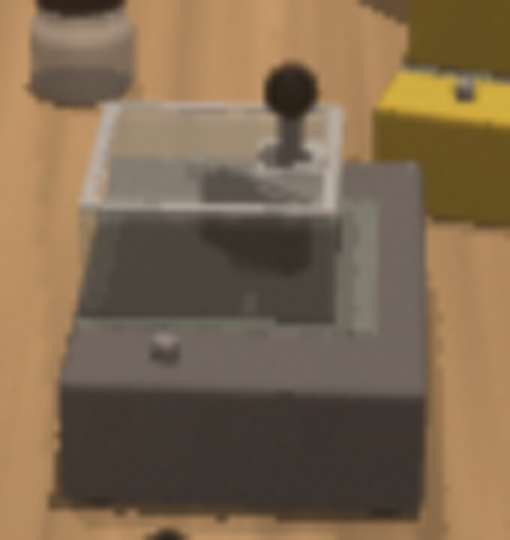

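The crops show the grey charger with a clear hood. Its ball is at about (353,208), towards the robot, and the hinge is on the far side. A dark pointer shows underneath. Next I'll fit the pose.

Run:
```python
from h import *
from scipy.optimize import least_squares
s=pickle.load(open('top0.pkl','rb')); s2=pickle.load(open('side0.pkl','rb'))
px=np.array([[97,82],[640,118],[622,492],[72,464]])/7+[300,165]-0.5+0.07
P=atz(s,px,0.06); print(P.round(4))
print('sizes',[np.linalg.norm(P[i]-P[(i+1)%4]).round(4) for i in range(4)])
M=np.array([[70,100],[70,-100],[-70,-100],[-70,100]])/1e3
def T(p,X): c,sn=np.cos(p[2]),np.sin(p[2]); return X@np.array([[c,sn],[-sn,c]])+p[:2]
f=least_squares(lambda p:(T(p,M)-P[:,:2]).ravel(),[*P[:,:2].mean(0),0]); print('pose',f.x,(f.fun*1e3).round(1))
b=atz(s,[[300+373/7-.4,165+300/7-.4]],.137); print('ball top',b, 'model',T(f.x,np.array([[-.014,0]])))
print('ball side',atz(s2,[[295+291/6-.4,150+90/6-.4]],.137))
C=T(f.x,M); 
ks=dict(top=s,side=s2)
for n,q in ks.items():
    im=q['img'][:,:,::-1].copy(); im=cv2.resize(im,None,fx=5,fy=5,interpolation=cv2.INTER_CUBIC)
    def pl(X,col):
        pp=((proj(q,X)+.5)*5).astype(int); cv2.polylines(im,[pp.reshape(-1,1,2)],True,col,1)
    pl(np.c_[C,np.full(4,.06)],(0,255,0)); pl(np.c_[C,np.full(4,0)],(0,0,255))
    H=T(f.x,np.array([[66,50],[66,-50],[-34,-50],[-34,50]])/1e3); pl(np.c_[H,np.full(4,.107)],(255,0,0))
    B=T(f.x,np.array([[-.014,0]])); pp=((proj(q,np.c_[B,[.137]])+.5)*5).astype(int)[0]; cv2.circle(im,tuple(map(int,pp)),5,(0,255,255),1)
    im=im[800:1240,1480:2050] if n=='top' else im[720:1220,1460:1960]
    cv2.imwrite('pics/fit_%s.png'%n,im)
```

```text
[[ 0.5368 -0.0505  0.06  ]
 [ 0.5276 -0.245   0.06  ]
 [ 0.3942 -0.2382  0.06  ]
 [ 0.4003 -0.0446  0.06  ]]
sizes [np.float64(0.1947), np.float64(0.1335), np.float64(0.1936), np.float64(0.1365)]
pose [ 0.46473429 -0.14459005 -0.04191383] [ 2.1  2.9  2.9 -2.4 -3.6 -3.4 -1.3  2.9]
ball top [[ 0.45255866 -0.14312812  0.137     ]] model [[ 0.45074658 -0.14400343]]
ball side [[ 0.45076644 -0.14450374  0.137     ]]
```

```bash
python3 -c "
import cv2,numpy as np
a=cv2.imread('pics/fit_top.png');b=cv2.imread('pics/fit_side.png')
a=cv2.copyMakeBorder(a,0,500-a.shape[0],0,0,0);c=np.hstack([a,b]);cv2.imwrite('pics/fit.png',cv2.resize(c,(790,int(500*790/c.shape[1]))))"
```

```text
(no output)
```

View pics/fit.png

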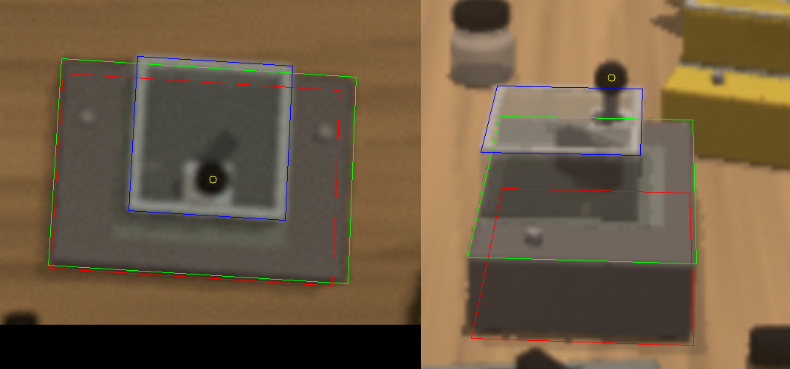

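The fit agrees in both views, with the ball within 2 mm. The charger is at about (0.465,-0.144) with yaw -0.04, and the ball is at (0.451,-0.144,0.137). I'll align the jaws with the hinge line and go above the ball.

Request:
{"fn": "send_rows", "kwargs": {
  "series": [
    {"turn": 0.127, "grip": 1},
    {"turn": 0.127},
    {"turn": 0.127},
    {"turn": 0.128},
    {"dx": 7, "dy": -20},
    {"dx": 14, "dy": -38},
    {"dx": 14, "dy": -38},
    {"dx": 14, "dy": -38},
    {"dx": 14, "dy": -38},
    {"dx": 14, "dy": -38},
    {"dx": 14, "dy": -38},
    {"dx": 14, "dy": -38},
    {"dx": 14, "dy": -38},
    {"dx": 14, "dy": -38},
    {"dx": 13, "dy": -38},
    {"dx": 7, "dy": -20},
    {"dx": 0, "dy": 0}
  ]
}}

```text
schema error: expected keys grip, dx, dy, dz, turn
```

```bash
cat >> h.py <<'E'
from scipy.spatial.transform import Rotation as Ro
def need(X):
    st=get_state(); R=Ro.from_quat(st['eef_rot']).as_matrix()
    return (R.T@(np.array(X)-st['tool_pos'])*1e3).round(1), np.arctan2(R[1,0],R[0,0]).round(4)
E
python3 - <<'E'
from h import *
st=get_state(); print(st['clock'],st['tool_pos'],st['q'].round(2) if hasattr(st['q'],'round') else st['q'])
print(need([.451,-.144,.120]))
E
```

```text
0.5 [ 0.28126855 -0.55815228  0.23871948] [ 1.14  0.69 -0.19  1.57  0.16  0.9  -0.22]
(array([ 337.9, -293.5,  118.7]), np.float64(0.4668))
```

Request:
{"fn": "send_rows", "kwargs": {
  "series": [
    {"dx": 0, "dy": 0, "dz": 0, "turn": 0.127, "grip": 1},
    {"dx": 0, "dy": 0, "dz": 0, "turn": 0.127, "grip": 1},
    {"dx": 0, "dy": 0, "dz": 0, "turn": 0.127, "grip": 1},
    {"dx": 0, "dy": 0, "dz": 0, "turn": 0.128, "grip": 1},
    {"dx": 7, "dy": -20, "dz": 0, "turn": 0, "grip": 1},
    {"dx": 14, "dy": -38, "dz": 0, "turn": 0, "grip": 1},
    {"dx": 14, "dy": -38, "dz": 0, "turn": 0, "grip": 1},
    {"dx": 14, "dy": -38, "dz": 0, "turn": 0, "grip": 1},
    {"dx": 14, "dy": -38, "dz": 0, "turn": 0, "grip": 1},
    {"dx": 14, "dy": -38, "dz": 0, "turn": 0, "grip": 1},
    {"dx": 14, "dy": -38, "dz": 0, "turn": 0, "grip": 1},
    {"dx": 14, "dy": -38, "dz": 0, "turn": 0, "grip": 1},
    {"dx": 14, "dy": -38, "dz": 0, "turn": 0, "grip": 1},
    {"dx": 14, "dy": -38, "dz": 0, "turn": 0, "grip": 1},
    {"dx": 13, "dy": -38, "dz": 0, "turn": 0, "grip": 1},
    {"dx": 7, "dy": -20, "dz": 0, "turn": 0, "grip": 1},
    {"dx": 0, "dy": 0, "dz": 0, "turn": 0, "grip": 1}
  ]
}}

```text
clock: 2.2
tool_pos: [0.4535, -0.1412, 0.2389]
eef_rot: [1.0, -0.018, 0.001, -0.001]
contact_force: [-0.7, -0.7, -0.4]
opening: 1.004
```

Run:
```python
from h import *
print(need([.451,-.144,.120]))
s=snapshot('side'); save(s,'side1.png')
```

```text
(array([ -2.6,   3.1, 118.9]), np.float64(-0.035))
```

View pics/side1.png

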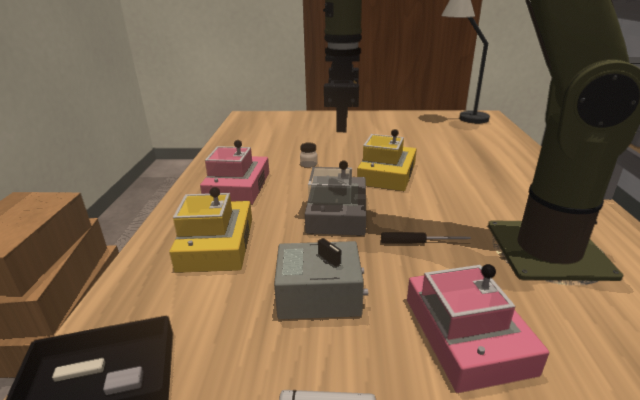

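The fingers at (342,130) are right above the ball at (344,165). I'll descend and grip.

Request:
{"fn": "send_rows", "kwargs": {
  "series": [
    {"dx": -3, "dy": 3, "dz": 15, "turn": 0.005, "grip": 1},
    {"dx": 0, "dy": 0, "dz": 30, "turn": 0, "grip": 1},
    {"dx": 0, "dy": 0, "dz": 30, "turn": 0, "grip": 1},
    {"dx": 0, "dy": 0, "dz": 25, "turn": 0, "grip": 1},
    {"dx": 0, "dy": 0, "dz": 15, "turn": 0, "grip": 1},
    {"dx": 0, "dy": 0, "dz": 4, "turn": 0, "grip": 1},
    {"dx": 0, "dy": 0, "dz": 0, "turn": 0, "grip": 1},
    {"dx": 0, "dy": 0, "dz": 0, "turn": 0, "grip": 0},
    {"dx": 0, "dy": 0, "dz": 0, "turn": 0, "grip": 0},
    {"dx": 0, "dy": 0, "dz": 0, "turn": 0, "grip": 0},
    {"dx": 0, "dy": 0, "dz": 0, "turn": 0, "grip": 0},
    {"dx": 0, "dy": 0, "dz": 0, "turn": 0, "grip": 0},
    {"dx": 0, "dy": 0, "dz": 0, "turn": 0, "grip": 0}
  ],
  "force": 12
}}

```text
clock: 3.55
tool_pos: [0.4488, -0.1478, 0.1199]
eef_rot: [1.0, -0.024, 0.0, 0.0]
contact_force: [0.1, -0.5, -0.0]
opening: 0.481
```

Run:
```python
from h import *
print(need([.451,-.144,.120]))
s=snapshot('side'); save(s,'side2.png',(280,80,400,250),4)
# arc plan in tool axes, world hinge
st=get_state(); tp=np.array(st['tool_pos']); R=Ro.from_quat(st['eef_rot']).as_matrix()
yaw=-.042; ex=np.array([np.cos(yaw),np.sin(yaw),0]); ez=np.array([0,0,1])
prev=0
for a in np.arange(.0,1.86,.1):
    p=lambda a: 110.3*(ex*np.cos(2.382-a)+ez*np.sin(2.382-a))
    print(round(a+.1,2),(R.T@(p(a+.1)-p(a))).round(1))
```

```text
(array([ 2. , -3.9, -0.1]), np.float64(-0.0471))
0.1 [ 8.  -0.  -7.6]
0.2 [ 8.7 -0.  -6.8]
0.3 [ 9.3 -0.  -5.9]
0.4 [ 9.9 -0.  -4.9]
0.5 [10.3 -0.1 -3.9]
0.6 [10.7 -0.1 -2.8]
0.7 [10.9 -0.1 -1.8]
0.8 [11.  -0.1 -0.7]
0.9 [11.  -0.1  0.4]
1.0 [10.9 -0.1  1.5]
1.1 [10.7 -0.1  2.6]
1.2 [10.4 -0.1  3.7]
1.3 [10.  -0.1  4.7]
1.4 [ 9.5 -0.   5.7]
1.5 [ 8.9 -0.   6.6]
1.6 [ 8.1 -0.   7.4]
1.7 [ 7.4 -0.   8.2]
1.8 [ 6.5 -0.   8.9]
1.9 [ 5.6 -0.   9.5]
```

View pics/side2.png

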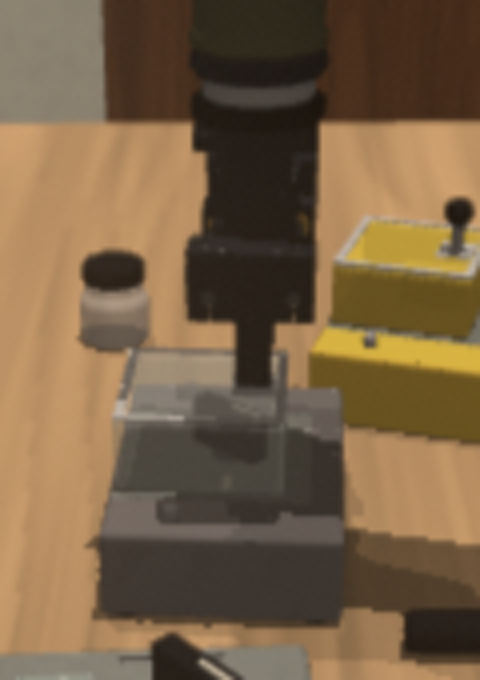

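The fingers are at the ball but not yet shut (opening 0.48). I'll nudge to centre and finish closing.

Request:
{"fn": "send_rows", "kwargs": {
  "series": [
    {"dx": 2, "dy": -4, "dz": 0, "turn": -0.005, "grip": 0.45},
    {"dx": 0, "dy": 0, "dz": 0, "turn": 0, "grip": 0.4},
    {"dx": 0, "dy": 0, "dz": 0, "turn": 0, "grip": 0},
    {"dx": 0, "dy": 0, "dz": 0, "turn": 0, "grip": 0},
    {"dx": 0, "dy": 0, "dz": 0, "turn": 0, "grip": 0},
    {"dx": 0, "dy": 0, "dz": 0, "turn": 0, "grip": 0},
    {"dx": 0, "dy": 0, "dz": 0, "turn": 0, "grip": 0}
  ],
  "force": 12
}}

```text
clock: 4.3
tool_pos: [0.4509, -0.1445, 0.1197]
eef_rot: [1.0, -0.021, 0.0, 0.0]
contact_force: [1.4, -2.7, -1.0]
opening: 0.231
```

It stopped on something about 20–22 mm wide, which fits the ball. I'll start the arc and check early.

Request:
{"fn": "send_rows", "kwargs": {
  "series": [
    {"dx": 4, "dy": 0, "dz": -4, "turn": 0, "grip": 0},
    {"dx": 4, "dy": 0, "dz": -4, "turn": 0, "grip": 0},
    {"dx": 9, "dy": 0, "dz": -7, "turn": 0, "grip": 0},
    {"dx": 9, "dy": 0, "dz": -6, "turn": 0, "grip": 0},
    {"dx": 10, "dy": 0, "dz": -5, "turn": 0, "grip": 0},
    {"dx": 10, "dy": 0, "dz": -4, "turn": 0, "grip": 0},
    {"dx": 11, "dy": 0, "dz": -3, "turn": 0, "grip": 0}
  ],
  "force": 15
}}

```text
clock: 5.0
tool_pos: [0.508, -0.1472, 0.1526]
eef_rot: [1.0, -0.021, -0.0, 0.001]
contact_force: [0.7, -6.0, -11.7]
opening: 0.232
```

Run:
```python
from h import *
s=snapshot('side'); save(s,'side3.png',(280,80,400,250),4)
```

```text
(no output)
```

View pics/side3.png

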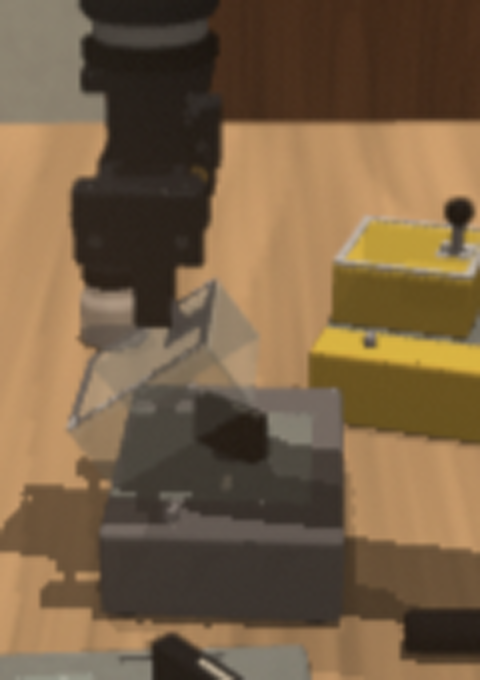

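The cover is following at about 0.6 rad, with a slight upward pull of 12 N. I'll continue the arc a little lower.

Request:
{"fn": "send_rows", "kwargs": {
  "series": [
    {"dx": 11, "dy": 0, "dz": 0, "turn": 0, "grip": 0},
    {"dx": 11, "dy": 0, "dz": 0, "turn": 0, "grip": 0},
    {"dx": 11, "dy": 0, "dz": 0, "turn": 0, "grip": 0},
    {"dx": 11, "dy": 0, "dz": 2, "turn": 0, "grip": 0},
    {"dx": 11, "dy": 0, "dz": 3, "turn": 0, "grip": 0},
    {"dx": 10, "dy": 0, "dz": 4, "turn": 0, "grip": 0},
    {"dx": 10, "dy": 0, "dz": 5, "turn": 0, "grip": 0},
    {"dx": 9, "dy": 0, "dz": 6, "turn": 0, "grip": 0}
  ],
  "force": 12
}}

```text
clock: 5.85
tool_pos: [0.5927, -0.1512, 0.1328]
eef_rot: [1.0, -0.021, 0.0, 0.001]
contact_force: [0.2, -5.5, 0.4]
opening: 0.23
```

Run:
```python
from h import *
s=snapshot('side'); save(s,'side4.png',(280,80,400,250),4)
```

```text
(no output)
```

View pics/side4.png

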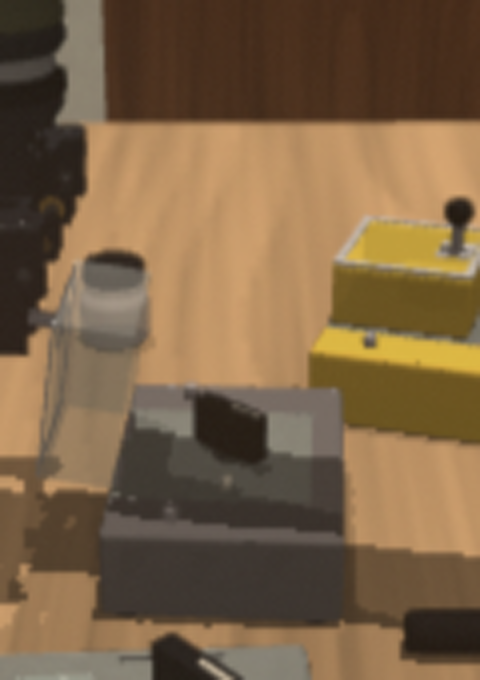

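The cover is past upright at about 1.4 rad, with the neck visible and the force low. I'll follow it to near its stop, then release and rise.

Request:
{"fn": "send_rows", "kwargs": {
  "series": [
    {"dx": 9, "dy": 0, "dz": 7, "turn": 0, "grip": 0},
    {"dx": 8, "dy": 0, "dz": 7, "turn": 0, "grip": 0},
    {"dx": 7, "dy": 0, "dz": 8, "turn": 0, "grip": 0},
    {"dx": 6, "dy": 0, "dz": 9, "turn": 0, "grip": 0},
    {"dx": 0, "dy": 0, "dz": 0, "turn": 0, "grip": 0},
    {"dx": 0, "dy": 0, "dz": 0, "turn": 0, "grip": 0.6},
    {"dx": 0, "dy": 0, "dz": 0, "turn": 0, "grip": 0.6},
    {"dx": 0, "dy": 0, "dz": 0, "turn": 0, "grip": 0.6},
    {"dx": 0, "dy": 0, "dz": 0, "turn": 0, "grip": 0.6},
    {"dx": 0, "dy": 0, "dz": -10, "turn": 0, "grip": 0.6},
    {"dx": 0, "dy": 0, "dz": -25, "turn": 0, "grip": 0.6},
    {"dx": 0, "dy": 0, "dz": -40, "turn": 0, "grip": 0.6},
    {"dx": 0, "dy": 0, "dz": -40, "turn": 0, "grip": 0.6},
    {"dx": 0, "dy": 0, "dz": -20, "turn": 0, "grip": 0.6},
    {"dx": 0, "dy": 0, "dz": 0, "turn": 0, "grip": 0.6}
  ],
  "force": 12
}}

```text
clock: 7.4
tool_pos: [0.6241, -0.1515, 0.2413]
eef_rot: [1.0, -0.021, 0.004, 0.001]
contact_force: [0.7, -0.3, 0.4]
opening: 0.597
```

Run:
```python
from h import *
s=snapshot('side'); save(s,'side5.png',(200,80,400,250),4)
dump(s,'side5.pkl')
s=snapshot('top'); save(s,'top5.png',(280,80,420,260),4); dump(s,'top5.pkl')
```

```text
(no output)
```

View pics/side5.png

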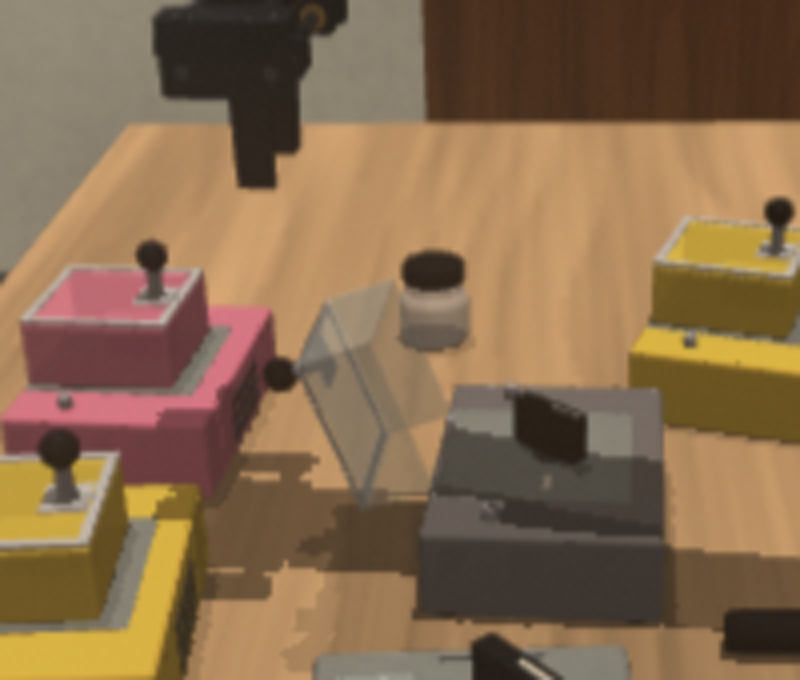

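View pics/top5.png

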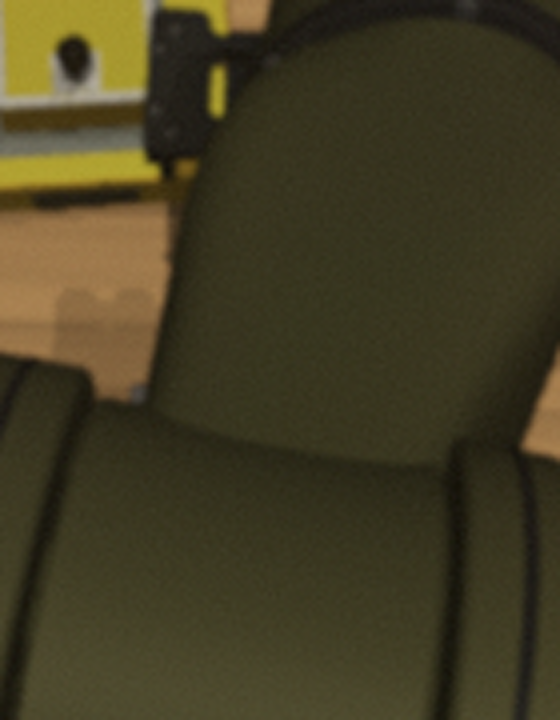

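The cover rests folded back on its stop, with its ball at crop (280,373). The top view is blocked by the arm, so I'll measure the knob from the side view.

Run:
```python
from h import *
s=pickle.load(open('side5.pkl','rb')); save(s,'knob5.png',(315,165,355,205),15)
for r in regions_of(s,'selector'): print(r['score'],r['extent'])
```

```text
0.67 [330.5, 180.3, 347.2, 192.9]
```

View pics/knob5.png

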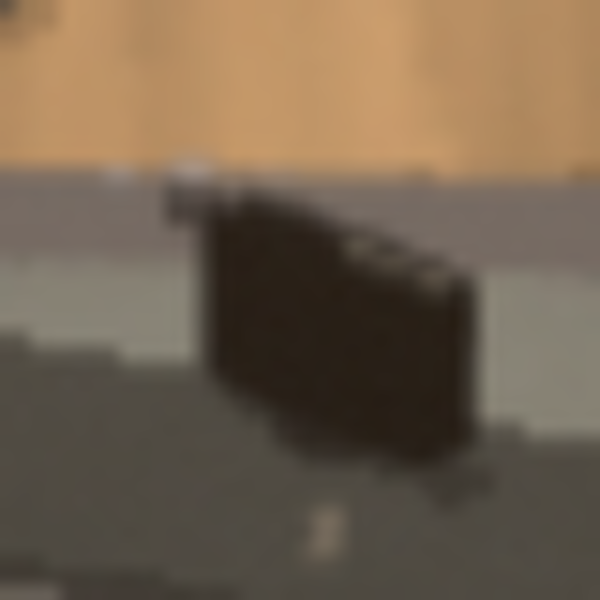

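The white line runs along the front-left half of the bar, from (350,245) to (440,280) in the crop, and the white mark is at (325,530).

Run:
```python
from h import *
s=pickle.load(open('side5.pkl','rb'))
o=np.array([.465,-.1443]);yaw=-.042
def loc(P): c,sn=np.cos(yaw),np.sin(yaw); return ((P[:,:2]-o)@np.array([[c,-sn],[sn,c]])*1e3).round(1)
f=lambda px:np.array(px)/15+[315,165]-.5+.03
L=loc(atz(s,f([[350,245],[440,280]]),.094)); print('line',L)
print('top far/near corners',loc(atz(s,f([[212,195],[255,190],[470,280],[445,300]]),.094)))
print('mark',loc(atz(s,f([[325,530]]),.060)))
d=L[1]-L[0]; print('theta',np.arctan2(d[1],-d[0]), np.arctan2(L[1][1],-L[1][0]))
# targets
c,sn=np.cos(yaw),np.sin(yaw)
W=lambda l:o+np.array([c*l[0]-sn*l[1],sn*l[0]+c*l[1]])/1e3
for l in([-40,-45],[-20,-38]): w=W(l); print(l,w,need([*w,.2]))
yb=pickle.load(open('top0.pkl','rb')); print('yellow',loc(atz(yb,[[456,276],[405,264],[420,233]],.1)))
```

```text
line [[ -1.9   0.1]
 [-16.8  12. ]]
top far/near corners [[ 21.7 -17.3]
 [ 14.7 -19.5]
 [-21.6  11.7]
 [-17.9  19. ]]
mark [[ 0.5 34. ]]
theta 0.67392194158767 0.6202494859828215
[-40, -45] [ 0.42314583 -0.18758081] (array([-196.1,   45.1,   36.3]), np.float64(-0.042))
[-20, -38] [ 0.44342211 -0.18142674] (array([-176.1,   38.1,   36.3]), np.float64(-0.042))
yellow [[-154.5 -251.4]
 [-133.8 -131. ]
 [ -59.4 -164. ]]
```

The knob is at about 0.65 rad, and the mark is where it should be. With the cover open behind the knob, a gripping turn would swing the wide gripper body into the cover. I'll use the shut fingers as a peg instead, pushing the pointing half clockwise with the jaws kept along y.

Request:
{"fn": "send_rows", "kwargs": {
  "series": [
    {"dx": -20, "dy": 5, "dz": 0, "turn": 0, "grip": 0},
    {"dx": -40, "dy": 5, "dz": 0, "turn": 0, "grip": 0},
    {"dx": -40, "dy": 5, "dz": 0, "turn": 0, "grip": 0},
    {"dx": -40, "dy": 5, "dz": 0, "turn": 0, "grip": 0},
    {"dx": -30, "dy": 5, "dz": 0, "turn": 0, "grip": 0},
    {"dx": -8, "dy": 5, "dz": 0, "turn": 0, "grip": 0},
    {"dx": 0, "dy": 0, "dz": 20, "turn": 0, "grip": 0},
    {"dx": 0, "dy": 0, "dz": 30, "turn": 0, "grip": 0},
    {"dx": 0, "dy": 0, "dz": 30, "turn": 0, "grip": 0},
    {"dx": 0, "dy": 0, "dz": 20, "turn": 0, "grip": 0},
    {"dx": 0, "dy": 0, "dz": 0, "turn": 0, "grip": 0},
    {"dx": 0, "dy": 0, "dz": 0, "turn": 0, "grip": 0}
  ],
  "force": 12
}}

```text
clock: 8.75
tool_pos: [0.443, -0.1735, 0.1363]
eef_rot: [1.0, -0.021, -0.0, -0.0]
contact_force: [0.3, 0.9, 0.2]
opening: 0.003
```

```bash
cat >> h.py <<'E'
o=np.array([.465,-.1443]);yaw=-.042
def loc(P): c,sn=np.cos(yaw),np.sin(yaw); return ((np.atleast_2d(P)[:,:2]-o)@np.array([[c,-sn],[sn,c]])*1e3).round(1)
def tcp():
    st=get_state(); return st['clock'],loc(st['tool_pos']),round(st['tool_pos'][2],4),need([0,0,0])[1],np.array(st['contact_force']).round(1),st['opening']
E
python3 - <<'E'
from h import *
print(tcp())
s=snapshot('side'); save(s,'side6.png',(260,60,400,230),4)
E
```

```text
(8.75, array([[-20.7, -30.1]]), np.float64(0.1363), np.float64(-0.0419), array([0.3, 0.9, 0.2]), 0.0025740323492685967)
```

View pics/side6.png

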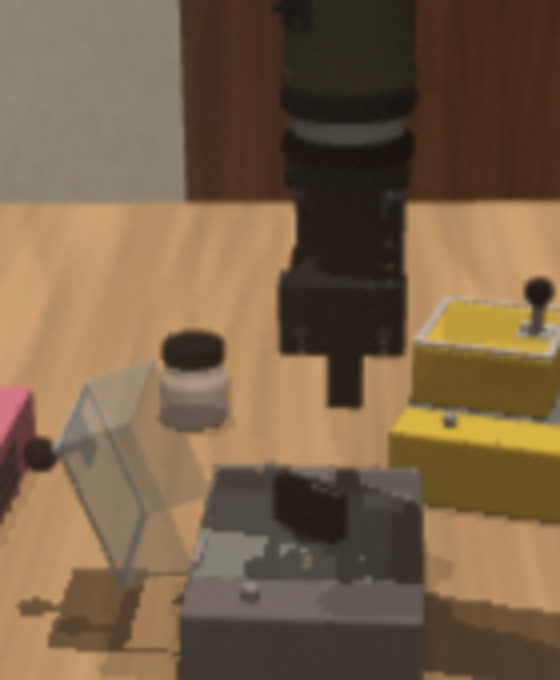

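The shut fingers are behind the pointing half of the bar and clear of the open cover. I'll go down beside the bar.

Request:
{"fn": "send_rows", "kwargs": {
  "series": [
    {"dx": 0, "dy": 0, "dz": 15, "turn": 0, "grip": 0},
    {"dx": 0, "dy": 0, "dz": 20, "turn": 0, "grip": 0},
    {"dx": 0, "dy": 0, "dz": 15, "turn": 0, "grip": 0},
    {"dx": 0, "dy": 0, "dz": 10, "turn": 0, "grip": 0},
    {"dx": 0, "dy": 0, "dz": 4, "turn": 0, "grip": 0},
    {"dx": 0, "dy": 0, "dz": 0, "turn": 0, "grip": 0},
    {"dx": 0, "dy": -4, "dz": 0, "turn": 0, "grip": 0},
    {"dx": 0, "dy": -4, "dz": 0, "turn": 0, "grip": 0},
    {"dx": 0, "dy": -4, "dz": 0, "turn": 0, "grip": 0},
    {"dx": 0, "dy": 0, "dz": 0, "turn": 0, "grip": 0}
  ],
  "force": 12
}}

```text
clock: 9.8
tool_pos: [0.4434, -0.1608, 0.073]
eef_rot: [1.0, -0.02, 0.0, -0.0]
contact_force: [-0.2, 0.4, -0.4]
opening: 0.003
```

Run:
```python
from h import *
print(tcp())
s=snapshot('side'); save(s,'side7.png',(300,120,380,220),6)
```

```text
(9.8, array([[-20.9, -17.4]]), np.float64(0.073), np.float64(-0.0409), array([-0.2,  0.4, -0.4]), 0.0026648910675098566)
```

View pics/side7.png

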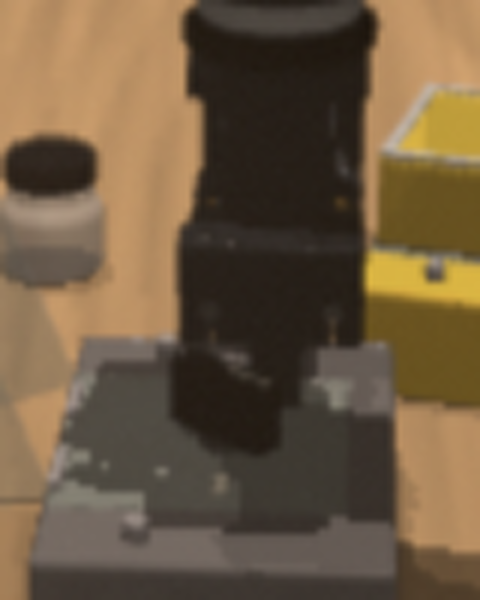

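No contact yet. I'll push on towards +y.

Request:
{"fn": "send_rows", "kwargs": {
  "series": [
    {"dx": 0, "dy": -4, "dz": 0, "turn": 0, "grip": 0},
    {"dx": 0, "dy": -4, "dz": 0, "turn": 0, "grip": 0},
    {"dx": 0, "dy": -4, "dz": 0, "turn": 0, "grip": 0},
    {"dx": 0, "dy": -4, "dz": 0, "turn": 0, "grip": 0},
    {"dx": 0, "dy": -4, "dz": 0, "turn": 0, "grip": 0},
    {"dx": 0, "dy": 0, "dz": 0, "turn": 0, "grip": 0}
  ],
  "force": 12
}}

```text
clock: 10.45
tool_pos: [0.4438, -0.1403, 0.0726]
eef_rot: [1.0, -0.02, -0.0, -0.001]
contact_force: [-2.1, 0.3, -0.0]
opening: 0.0
```

Run:
```python
from h import *
print(tcp())
s=snapshot('side'); save(s,'side8.png',(300,120,380,220),6)
```

```text
(10.45, array([[-21.3,   3.1]]), np.float64(0.0726), np.float64(-0.0405), array([-2.1,  0.3, -0. ]), 0.00023949282277356998)
```

View pics/side8.png

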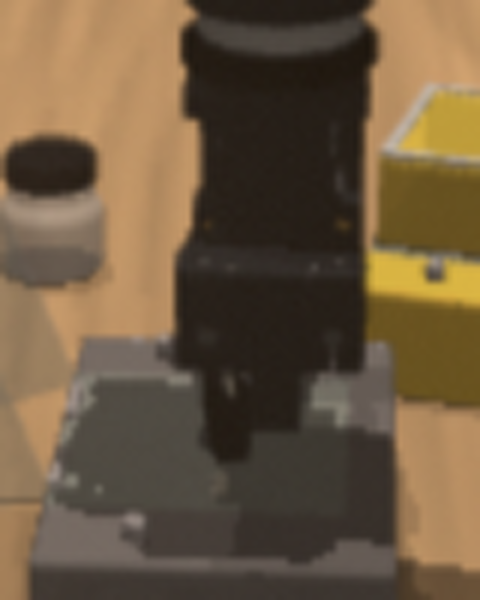

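The bar has turned to about 1.3 rad, with its line at crop (232,385) and its near end almost at the mark (218,485). Now gentle pushes towards +x until it is square.

Request:
{"fn": "send_rows", "kwargs": {
  "series": [
    {"dx": 1.5, "dy": 0, "dz": 0, "turn": 0, "grip": 0},
    {"dx": 1.5, "dy": 0, "dz": 0, "turn": 0, "grip": 0},
    {"dx": 1, "dy": 0, "dz": 0, "turn": 0, "grip": 0},
    {"dx": 0, "dy": 0, "dz": 0, "turn": 0, "grip": 0}
  ],
  "force": 12
}}

```text
clock: 10.9
tool_pos: [0.4468, -0.1409, 0.0725]
eef_rot: [1.0, -0.021, -0.001, -0.001]
contact_force: [-3.9, 2.5, 0.7]
opening: 0.004
```

Run:
```python
from h import *
print(tcp())
s=snapshot('side'); save(s,'side9.png',(320,165,360,205),12)
```

```text
(10.9, array([[-18.3,   2.7]]), np.float64(0.0725), np.float64(-0.0414), array([-3.9,  2.5,  0.7]), 0.0036229961074189174)
```

View pics/side9.png

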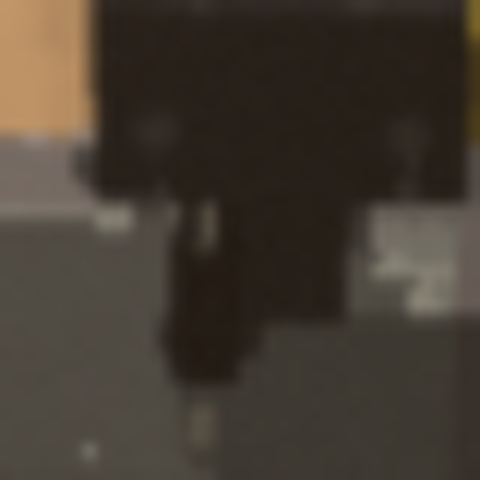

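```bash
cat >> h.py <<'E'
def Wl(l,z):
    c,sn=np.cos(yaw),np.sin(yaw); l=np.atleast_2d(l)/1e3
    return np.c_[o[0]+c*l[:,0]-sn*l[:,1],o[1]+sn*l[:,0]+c*l[:,1],np.full(len(l),z)]
E
python3 - <<'E'
from h import *
s=pickle.load(open('side5.pkl','rb'))
f=lambda p:((p-[320,165]+.5)*12).round(0)
for th in(1.4,1.5,1.57,1.65): print(th,f(proj(s,Wl([[-np.cos(th)*r,np.sin(th)*r] for r in(8,22)],.094))).tolist())
print('mark',f(proj(s,Wl([[0,29],[0,45]],.06))).tolist())
E
```

```text
1.4 [[216.0, 214.0], [225.0, 245.0]]
1.5 [[212.0, 214.0], [214.0, 245.0]]
1.57 [[209.0, 214.0], [206.0, 245.0]]
1.65 [[206.0, 214.0], [197.0, 245.0]]
mark [[204.0, 412.0], [200.0, 452.0]]
```

The line is at about 1.5 rad, slightly short. One more 1 mm nudge, then I'll back off (-x, up, towards the robot) and check from above.

Request:
{"fn": "send_rows", "kwargs": {
  "series": [
    {"dx": 1, "dy": 0, "dz": 0, "turn": 0, "grip": 0},
    {"dx": 0, "dy": 0, "dz": 0, "turn": 0, "grip": 0},
    {"dx": -6, "dy": 0, "dz": 0, "turn": 0, "grip": 0},
    {"dx": -10, "dy": 0, "dz": 0, "turn": 0, "grip": 0},
    {"dx": 0, "dy": 0, "dz": -20, "turn": 0, "grip": 0},
    {"dx": 0, "dy": 0, "dz": -40, "turn": 0, "grip": 0},
    {"dx": 0, "dy": 0, "dz": -40, "turn": 0, "grip": 0},
    {"dx": 0, "dy": 0, "dz": -40, "turn": 0, "grip": 0},
    {"dx": 0, "dy": 20, "dz": 0, "turn": 0, "grip": 0},
    {"dx": 0, "dy": 40, "dz": 0, "turn": 0, "grip": 0},
    {"dx": 0, "dy": 40, "dz": 0, "turn": 0, "grip": 0},
    {"dx": 0, "dy": 40, "dz": 0, "turn": 0, "grip": 0},
    {"dx": 0, "dy": 40, "dz": 0, "turn": 0, "grip": 0},
    {"dx": 0, "dy": 40, "dz": 0, "turn": 0, "grip": 0},
    {"dx": 0, "dy": 20, "dz": 0, "turn": 0, "grip": 0},
    {"dx": 0, "dy": 0, "dz": 0, "turn": 0, "grip": 0}
  ],
  "force": 12
}}

```text
clock: 12.55
tool_pos: [0.4217, -0.3855, 0.2128]
eef_rot: [1.0, -0.024, 0.001, 0.002]
contact_force: [-0.5, 0.2, -0.1]
opening: 0.008
```

Run:
```python
from h import *
print(tcp())
s=snapshot('side'); dump(s,'side10.pkl'); a=s['img'][145:220,270:375,::-1]
t=snapshot('top'); dump(t,'top10.pkl'); b=t['img'][145:250,300:405,::-1]
r=lambda i,k:cv2.resize(i,None,fx=k,fy=k,interpolation=cv2.INTER_CUBIC)
a=r(a,4); b=r(b,3.7); a=cv2.copyMakeBorder(a,0,max(0,b.shape[0]-a.shape[0]),0,0,0)
cv2.imwrite('pics/chk10.png',np.hstack([a,b]))
save(t,'knob10t.png',(325,185,375,225),15)
save(s,'knob10s.png',(320,165,360,205),12)
```

```text
(12.55, array([[ -33.2, -242.8]]), np.float64(0.2128), np.float64(-0.0487), array([-0.5,  0.2, -0.1]), 0.008393472818815594)
```

View pics/chk10.png

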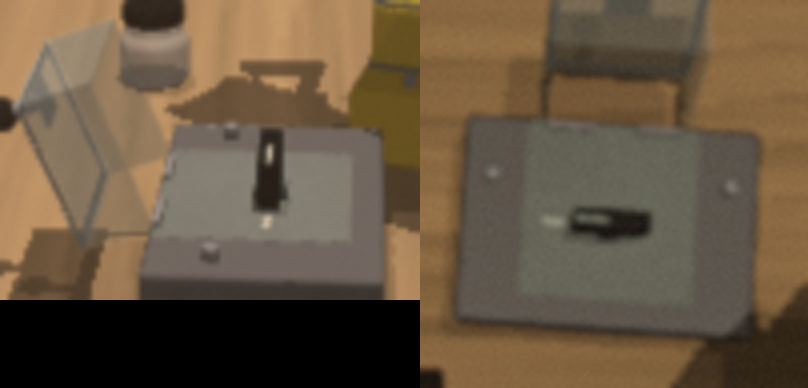

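View pics/knob10t.png

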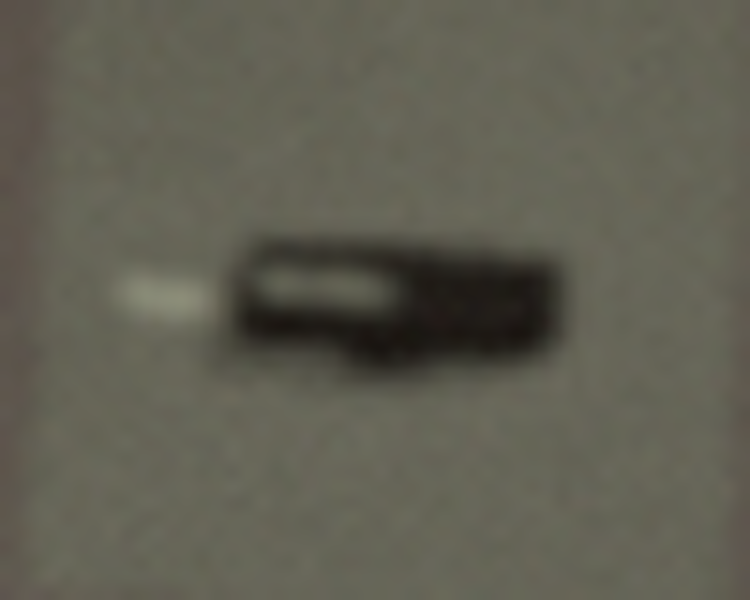

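View pics/knob10s.png

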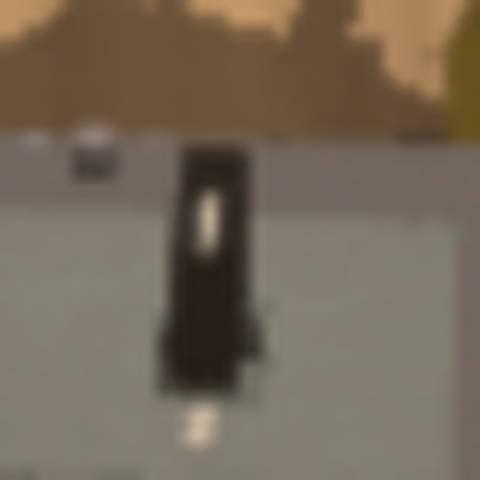

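Run:
```python
from h import *
for n,pts,k,oo in(('top10',dict(line=[[258,281],[392,290]],bar=[[245,290],[555,305]],mark=[[118,294],[208,299]]),15,(325,185)),('side10',dict(line=[[210,193],[206,252]],mark=[[204,405],[196,445]]),12,(320,165))):
    s=pickle.load(open(n+'.pkl','rb'))
    for q,z in(('line',.094),('bar',.094),('mark',.060)):
        if q in pts:
            L=loc(atz(s,np.array(pts[q])/k+oo-.5+.5/k,z)); d=L[0]-L[1] if n=='top10' else L[1]-L[0]; print(n,q,L.tolist(),'theta',round(np.arctan2(d[1],-d[0]),3))
    # subpixel: bright pixels weighted PCA
    g=cv2.cvtColor(s['img'],cv2.COLOR_RGB2GRAY).astype(float)
    C=proj(s,Wl([[0,13]],.094))[0]; 
# top: weighted column centroids of the line
s=pickle.load(open('top10.pkl','rb')); g=cv2.cvtColor(s['img'],cv2.COLOR_RGB2GRAY).astype(float)
P=[]
for c in range(343,351):
    r=np.arange(202,207); w=g[202:207,c]; w=np.clip(w-w.min(),0,None); P.append([c,(r*w).sum()/w.sum()])
P=np.array(P); L=loc(atz(s,P,.094)); v=np.polyfit(L[:,1],L[:,0],1); print('top line fit theta',np.pi/2+ np.arctan(v[0]), L[[0,-1]].tolist())
```

```text
top10 line [[0.4, 24.2], [0.3, 2.7]] theta 1.575
top10 bar [[-1.2, 26.1], [-0.5, -23.4]] theta 1.557
top10 mark [[0.6, 45.3], [0.7, 30.3]] theta 1.564
side10 line [[0.2, -1.1], [-0.3, 25.1]] theta 1.552
side10 mark [[0.0, 26.2], [0.8, 42.6]] theta 1.62
top line fit theta 1.5688122024144406 [[0.3, 21.1], [0.3, 4.3]]
```

All measurements put the knob at 1.55–1.58 rad, in line with the mark. The cover is open and the arm is clear, so I'll hand in.

```bash
python3 -c "
from h import *
print(finish_job())"
```

```text
the job is handed in; nothing more can be done
None
```

The grey charger's cover is folded back on its stop and its knob is on the white mark; I handed the job in at about 12.7 s of the 45 s allowed.

- **Cover:** I gripped the ball and carried it round the hinge arc to near the stop. I released it there, and it stayed open in every later picture.
- **Knob:** I pushed it clockwise from about 0.65 rad with the shut fingers. I did not grip and turn it, because the gripper's wide body would have swung close to the open cover.
- **Knob checks:** The top camera put the knob's line at 1.57–1.58 rad and the side camera at 1.55 rad, against the 1.57 rad wanted. The mark itself measured about 1.56 rad from the top camera and 1.62 rad from the side. I put the side figure down to reading only a few pixels.
- **Not touched:** The arm never went near the supply knob. I did not re-measure that knob's angle at the end. The pink and yellow look-alikes were left alone, and the arm finished clear of everything.
- **Forces:** The highest wrist force I saw at the end of a move was about 13 N, during the lift.

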